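Hang the marker pocket on the fruit bin

TASK

Hang the blue steel pocket on the screw in the end board of the banana bin: bring the big hole of the keyhole in its back over the screw head until the back lies flat on the board, then press it straight down until it is wedged fully home on the screw, upright and flat against the board, and let go. The screw was driven by eye, a finger's width or less left or right of the board's middle, so feel for it gently and never push or knock the pocket or gripper against the bin or screw harder than about 3 kg. Leave everything else on the counter where it is.

Things in the scene. Friction and masses are not known exactly. Their poses are not given: they have to be found in the camera images.
- pocket_mid (a point): centre of the loose pocket, an open-topped light-blue steel box standing on the counter: 52 mm deep (its x), 60 mm wide (y), 95 mm high at the back (sides 88, front 82), walls 3 mm, 0.2 to 0.33 kg. The point is 47.5 mm above the underside, on the middle line. +x points out of its back, the wall with the keyhole; z up. Best held across the 60 mm by its plain side walls, near the top.
- slot_seat (a point): point on the outer face of the pocket's back, on its middle line, 65 mm above its underside (26 mm along +x, 17.5 mm up from pocket_mid); same axes. The screw's axis passes here when the pocket is fully home. The slot is 8.4 mm wide and ends 3 mm above this point.
- keyhole (a point): centre of the keyhole's big hole on the outer face of the pocket's back, 20 mm below slot_seat, 45 mm above the underside; same axes. The hole is 20 x 20 mm with cut corners and narrows upward into the 8.4 mm slot.
- pocket: the whole pocket; origin at the centre of its underside, axes as pocket_mid. Inside, wedge ribs beside the slot thicken the 3 mm back to 6 mm, so the last 15 mm of the slide down tightens under the screw head: pressing it home takes about 5 to 15 N. Friction keeps it where it is let go; its weight does not bring it home.
- screw_place (a point): point on the outer face of the bin's end board, on the board's middle line, at the screw's true height (135 mm above the counter). +x points squarely into the board, y along it, z up: the pocket's axes match these when it hangs. The screw stands squarely out of the board at this height but up to 12 mm to either side of this point along y; where, is not told.
- bin: the fixed wooden banana bin, 360 mm (x) by 260 mm (y), boards 160 mm high, fruit to 210 mm; origin under its centre. The screw is in its -x end board: round head 16 mm across with bevelled rims, its face 9 mm and its underside 4.5 mm off the board; shank 6 mm. A rubber washer lets the head be drawn out up to 4 mm more (about 3 N per mm).
- tin: loose blue-labelled tin of screws, 64 mm across, 70 mm high, origin under its centre
- screwdriver: loose screwdriver lying on the counter
- marker: loose white marker with a red cap, 130 mm long, lying
- tape: loose roll of tan packing tape lying flat, 84 mm across, 24 mm high
- bananas: loose hand of four bananas lying on the counter, about 170 mm across
- mug: loose blue mug, 80 mm across, 90 mm high
Things that resemble listed ones, but are neither listed nor needed, are in the scene too. Leave any purple or yellow look-alike of the pocket alone.

How it is judged:
By the outcome, as a careful person would: the job done as asked, in the order asked, and still so for the second after the job is handed in, with the robot touching nothing.
It also fails if it takes over 48 s, if anything falls off the work surface, if the arm or the gripper's body presses on something with over 40 N, if the wrist force passes 120 N, or if a joint passes its speed limit or range.

ROBOT

A 6-joint arm with a two-finger parallel gripper is mounted at the origin on the work surface. World frame = base frame: x ahead of the robot, y to its left, z up, the work surface at z = 0. Lengths are in m, angles in rad, forces in N, time in s.
With the tool pointing down it reaches from about 0.35 to 0.85 m from the base axis. Payload 8.1 kg.
Tool frame: the origin (TCP) lies between the finger pads; the fingertips stand 11 mm ahead of it and the grasp point (between the pads) lies 8 mm behind it (tips_ahead is the z of the fingertips in the tool frame, in m); z points along the fingers, y is the line along which they close (so a half turn about z gives the same grasp; the last joint's range is limited). The gripper opens to 93 mm and grips with 3 to 60 N. Pads are 15 mm wide; open, the fingers measure 128 mm over their backs; the gripper's body (75 mm by 188 mm) begins 65 mm behind the grasp point.
Start: joints at [1.061, 0.13, 1.488, -0, 1.523, -0.085], TCP at [0.247, 0.547, 0.23] pointing down, gripper open.
Joint ranges: [-2.96, 2.96], [-0.89, 2.26], [0.02, 2.5], [-1.34, 4.48], [0, 2.73], [-2.66, 2.66]. Speed limits (rad/s): [2.39, 2.39, 2.79, 3.14, 3.14, 3.14].

INTERFACE

Orientations are given as a rotation vector (axis times angle).
In Python, from plant import read_state, read_camera, close_job, tips_ahead gives the robot as it stands. The module is installed in compiled form; this text tells all that it offers.
- The arm moves only by the tool move_arm, never from a script. Its argument "plan" is a list of rows, each a list of 7 numbers: the turn, a rotation vector about the tool's x, y, z in units of 6 degrees (1.0 is 6 degrees), then the shift along the tool's x, y, z in units of 25 mm (1.0 is 25 mm), then the finger opening in mm, from 0 to 93. A call has exactly 10 rows; each row shifts and turns the commanded pose from where the row before left it, along the tool's axes as they then stand; what a row does not reach is not made up. A row lasts 1/10 s, in which the tool goes at most 50 mm and 8.59 degrees, less where a joint would pass 70% of its speed; a pose out of reach is approached as far as the arm can. A call is refused whole if a number of a shift passes 1 or a number of a turn 1, either way. A call with a gripper value outside its range is refused whole. The fingers move at their own pace and stop on an object; "force" is the grip in N (left out, the last holds). Time passes only in rows, so rows that do not move let the fingers close, or fill a call up. It gives the time, the measured TCP pose, the force, the opening and the grip force at its end, in the units of the state.
- read_state(): the state, without advancing time (a new reading comes with each control period).
- read_camera(name): name is "scene" or "top"; returns a dict with "frame" (384x512x3 uint8, red, green, blue), "z_map" (384x512 float32, m along the optical axis (not along the pixel's ray), 0 where there is no reading), "fx", "fy", "cx", "cy" (pixels), "distortion" ([k1, k2, p1, p2, k3] as OpenCV has them; the pictures are not rectified), "rvec" (rotation vector, rad) and "tvec" (3), from world to camera coordinates, as OpenCV has them. Camera axes: x right, y down, z forward; pixel columns grow to the right and rows downward; lengths in m; the calibration is good to about 2 mm. A picture is of the moment at which its call begins.
- close_job(): hands the job in; it is judged then, once.
The state is a dict: "t": time; "q": joint angles; "dq": joint speeds; "joint_torque": joint torques, N m; "tool_pos": TCP position; "orientation": TCP orientation; "force": force on the tool from outside, world axes, zero at the start; "wrist_torque": the same for the moment, N m; "opening": finger opening in m; "gripper_force": force on a finger pad.
Only numpy, scipy, OpenCV 4.12 (cv2) and the standard library are available. Lean on these libraries where they do the work, as an engineer would, in place of code of your own. Each camera call takes 0.05 s, during which the arm holds its last target. There are 200 camera calls.

## Working session

There is one attempt and no reset: what is moved stays moved. The work goes in short steps, Python scripts to look and compute and a tool call to move; the robot and the scene stay as the last step left them, time stands still between calls to the robot, and variables do not carry over. Pictures are saved under pics/ and viewed, at most 10 in all, crops included, and the job is handed in when it is done.

Besides the shell and the picture viewer there is one more tool, called after "Emit:" in YAML: its name, and indented under it one key for each argument. move_arm: Moves the arm, as the interface text tells. Its arguments: {"type":"object","properties":{"plan":{"type":"array","items":{"type":"array","items":{"type":"number"}}},"force":{"type":"number"}},"required":["plan"]}

```bash
mkdir -p pics; cat > h.py <<'E'
import numpy as np, cv2
from plant import read_state, read_camera, close_job, tips_ahead
def cloud(c):
    h,w=c["z_map"].shape
    K=np.array([[c["fx"],0,c["cx"]],[0,c["fy"],c["cy"]],[0,0,1.]])
    uv=np.stack(np.meshgrid(np.arange(w),np.arange(h)),-1).reshape(-1,1,2).astype(np.float64)
    n=cv2.undistortPoints(uv,K,np.array(c["distortion"],float)).reshape(-1,2)
    R=cv2.Rodrigues(np.array(c["rvec"],float))[0]
    z=c["z_map"].reshape(-1,1).astype(float)
    P=(np.hstack([n*z,z])-np.array(c["tvec"]).reshape(1,3))@R
    P[z[:,0]==0]=np.nan
    return P.reshape(h,w,3)
def rays(c,uv):
    K=np.array([[c["fx"],0,c["cx"]],[0,c["fy"],c["cy"]],[0,0,1.]])
    n=cv2.undistortPoints(np.array(uv,float).reshape(-1,1,2),K,np.array(c["distortion"],float)).reshape(-1,2)
    R=cv2.Rodrigues(np.array(c["rvec"],float))[0]
    return -R.T@np.array(c["tvec"]).ravel(), np.hstack([n,np.ones((len(n),1))])@R
def onplane(c,uv,z):
    o,d=rays(c,uv); return o+d*((z-o[2])/d[:,2])[:,None]
E
python3 - <<'E'
from h import *
ims=[]
for n in("scene","top"):
    c=read_camera(n); np.save(n+".npy",c,allow_pickle=True)
    cv2.imwrite(f"pics/{n}0.png",cv2.resize(c["frame"][:,:,::-1],(800,600),interpolation=cv2.INTER_CUBIC))
    o,d=rays(c,[[256,192]]); print(n,o,d,c["fx"],(c["z_map"]>0).mean())
s=read_state(); print(s,tips_ahead)
E
```

```text
scene [1.21201205 0.32692612 1.09112131] [[-0.61330246 -0.20454003 -0.76333565]] 440.9947899183041 0.9958546956380209
top [0.35186061 0.06278171 1.09636648] [[ 0.12143336  0.00427053 -0.99272569]] 361.2427169670736 0.9958292643229166
{'t': 0.1, 'q': array([ 1.06058448e+00,  1.31070055e-01,  1.48912965e+00,  3.41642427e-06,
        1.52297764e+00, -8.54035385e-02]), 'dq': array([-1.18440074e-03, -7.25104167e-04, -5.47540226e-03,  1.03716417e-03,
       -2.00967979e-03, -2.14902372e-05]), 'joint_torque': array([ 1.56704307e-03, -5.61342323e+01, -4.93097734e+01,  7.71522545e-02,
        2.89844867e-02, -9.34147420e-05]), 'tool_pos': array([0.24703871, 0.54626959, 0.22872399]), 'orientation': array([-6.62182484e-01, -3.07053273e+00,  2.37772885e-03]), 'force': array([-0.12205885, -0.18638374, -0.37554853]), 'wrist_torque': array([-0.01629638,  0.05382669, -0.00708614]), 'gripper_force': 0.0, 'opening': 0.09340972120593022} 0.011
```

View pics/scene0.png

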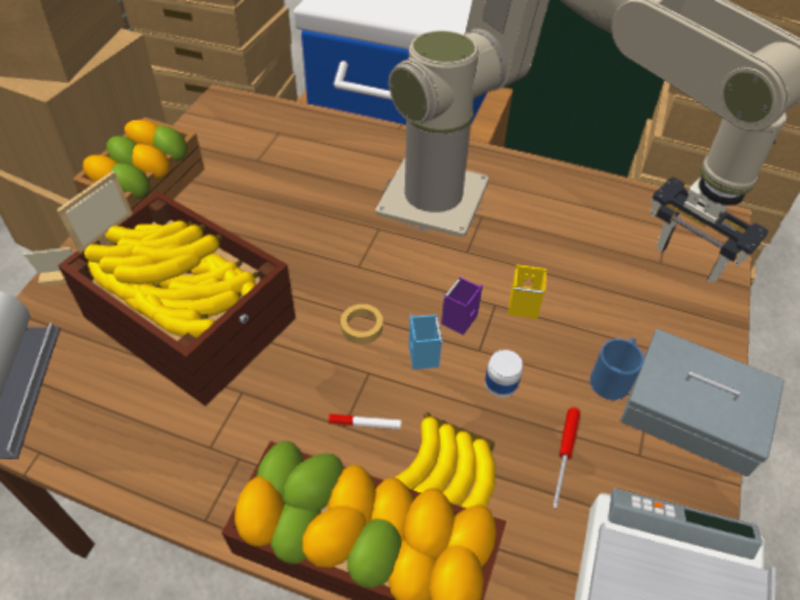

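View pics/top0.png

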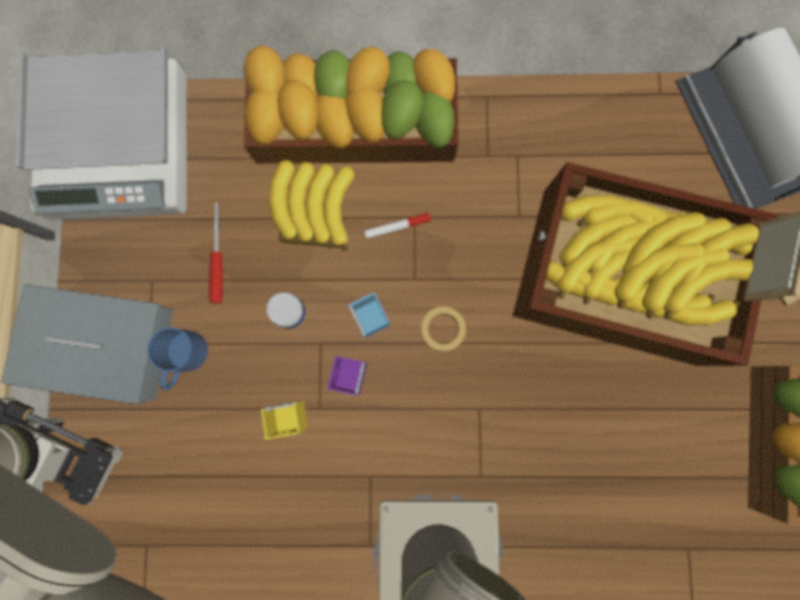

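The scene view shows the light-blue pocket at (425,342) and the top view shows it at (369,315). The screw is at (244,318) in the scene view and (542,236) in the top view, on the bin's end board facing left in the top view. Possible mistakes, in scene pixels: purple look-alike (462,305), yellow look-alike (528,290), blue mug (617,368), tin (504,372). I choose the light-blue open box at (425,342).

```bash
python3 - <<'E'
from h import *
crops=[]
for n,(x,y) in(("scene",(272,219)),("top",(236,201))):
    c=np.load(n+".npy",allow_pickle=True).item(); P=cloud(c)
    hsv=cv2.cvtColor(c["frame"],cv2.COLOR_RGB2HSV)
    m=cv2.inRange(hsv,(92,60,60),(112,255,255)); 
    k,lab,st,ce=cv2.connectedComponentsWithStats(m)
    w=np.zeros_like(m); w[y-30:y+30,x-30:x+30]=1
    l=np.bincount(lab[(w>0)&(m>0)]).argmax(); mm=lab==l
    p=P[mm]; print(n,st[l],np.nanpercentile(p,[1,50,99],axis=0).round(4).tolist())
    for lo,hi in((.0,.07),(.078,.085),(.085,.0915),(.0915,.1)):
        q=p[(p[:,2]>lo)&(p[:,2]<hi)]
        if len(q): print(' z',lo,hi,len(q),q.mean(0).round(4),cv2.minAreaRect((q[:,:2]*1000).astype(np.float32)) if len(q)>4 else '')
    r=c["frame"][y-32:y+32,x-32:x+32,::-1]; crops.append(cv2.resize(r,(400,400),interpolation=cv2.INTER_CUBIC))
    # bin end board
    bx,by=((156,203) if n=="scene" else (346,151))
    crops.append(cv2.resize(c["frame"][by-32:by+32,bx-32:bx+32,::-1],(400,400),interpolation=cv2.INTER_CUBIC)) 
    if n=="top":
        g=(P[...,2]>.153)&(P[...,2]<.166)&(P[...,1]<-.1)&(hsv[...,2]<110)&(np.arange(512)[None]<500); g[:,:320]=0;g[:95]=0
        q=P[g]; print('rim',len(q),q[:,2].mean(),cv2.minAreaRect((q[:,:2]*1000).astype(np.float32)))
        f=(P[...,2]>.02)&(P[...,2]<.145); f[:,:325]=0; f[:,375:]=0; f[:100]=0; f[205:]=0
        q=P[f]
    else:
        f=(P[...,2]>.02)&(P[...,2]<.15); f[:,:138]=0; f[:,190:]=0; f[:170]=0; f[250:]=0
        q=P[f]
    print('face',len(q)); 
    ok=np.ones(len(q),bool)
    for i in range(6):
        ce_=q[ok].mean(0);v=np.linalg.svd(q[ok]-ce_,full_matrices=False)[2][2]; d=(q-ce_)@v; ok=abs(d)<.004
    print(ok.sum(),ce_,v,d[ok].std(), np.degrees(np.arctan2(v[1],v[0])))
    far=q[(abs(d)>.005)&(abs(d)<.012)&(q[:,2]>.12)]; print('screw?',len(far),np.median(far,axis=0))
cv2.imwrite("pics/crop1.png",np.vstack([np.hstack(crops[:2]),np.hstack(crops[2:])])[:,:] if 0 else cv2.resize(np.vstack([np.hstack(crops[:2]),np.hstack(crops[2:])]),(600,600)))
E
```

```text
scene [262 202  21  34 605] [[0.4176, 0.0921, 0.0042], [0.47, 0.1238, 0.0535], [0.4906, 0.158, 0.0942]]
 z 0.0 0.07 426 [0.4583 0.1261 0.0403] ((453.1630554199219, 122.8655014038086), (66.7944564819336, 50.97522735595703), 27.097488403320312)
 z 0.078 0.085 56 [0.4558 0.1234 0.0816] ((453.8547058105469, 122.45281982421875), (63.53908157348633, 51.37419128417969), 29.66860008239746)
 z 0.085 0.0915 41 [0.4605 0.122  0.0876] ((454.8175354003906, 122.32575988769531), (61.645545959472656, 47.63126754760742), 25.911523818969727)
 z 0.0915 0.1 16 [0.4663 0.1031 0.0938] ((465.96514892578125, 103.01712799072266), (47.947200775146484, 3.2596497535705566), 25.484661102294922)
face 2147
296 [ 0.55249427 -0.18315169  0.08193577] [0.18082928 0.89685753 0.40366737] 0.00223452084292428 78.60054727107051
screw? 125 [ 0.53042786 -0.21476841  0.14177572]
top [225 189  23  26 360] [[0.4169, 0.095, -0.0011], [0.4582, 0.1255, 0.0047], [0.4857, 0.1546, 0.0941]]
 z 0.0 0.07 284 [0.4572 0.127  0.0109] ((457.18377685546875, 126.26551818847656), (73.26422119140625, 46.07487869262695), 26.351669311523438)
 z 0.078 0.085 7 [0.4677 0.1339 0.0823] ((464.95501708984375, 113.8909683227539), (68.46976470947266, 33.47379684448242), 60.00812911987305)
 z 0.085 0.0915 34 [0.4497 0.1222 0.087 ] ((451.0869140625, 123.27457427978516), (59.57526397705078, 41.290130615234375), 26.703672409057617)
 z 0.0915 0.1 8 [0.4546 0.1    0.0942] ((454.39227294921875, 99.54430389404297), (44.01653289794922, 5.287384033203125), 18.306249618530273)
rim 2448 0.15933921764825393 ((530.6944580078125, -355.6650390625), (359.10406494140625, 262.34326171875), 74.73477935791016)
face 1693
284 [ 0.5535681  -0.20272159  0.1061208 ] [0.16204192 0.84595795 0.50803304] 0.0022590649530913136 79.15642982468016
screw? 135 [ 0.54475816 -0.21520641  0.14063334]
```

View pics/crop1.png

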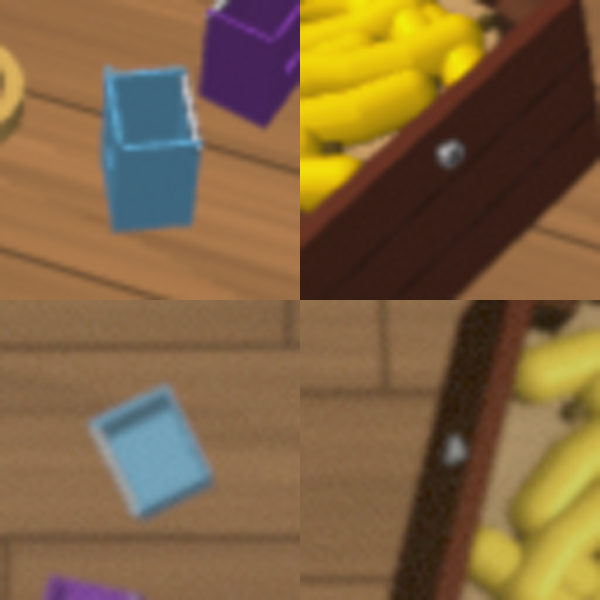

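The crop confirms it: light-blue open box, keyhole back on the -y side (highest rim, z≈94 mm). The screw head is clear in both crops. I'll triangulate it and fit the board edge.

```bash
python3 - <<'E'
from h import *
C={n:np.load(n+".npy",allow_pickle=True).item() for n in("scene","top")}
R=[]
for n,(x,y) in(("scene",(156,203)),("top",(347,151))):
    c=C[n]; g=cv2.cvtColor(c["frame"],cv2.COLOR_RGB2HSV).astype(int)
    m=((g[...,2]>85)&(g[...,1]<90)).astype(np.uint8); w=np.zeros_like(m); w[y-9:y+10,x-9:x+10]=1; m*=w
    ys,xs=np.nonzero(m); u=[xs.mean(),ys.mean()]; print(n,len(xs),u); R.append(rays(c,[u]))
(o1,d1),(o2,d2)=R; d1=d1[0];d2=d2[0]
s=np.linalg.lstsq(np.stack([d1,-d2],1),o2-o1,rcond=None)[0]
a,b=o1+s[0]*d1,o2+s[1]*d2; print('screw',a,b,np.linalg.norm(a-b))
# rim-top outline per view, color+height
for n in C:
    c=C[n];P=cloud(c); hsv=cv2.cvtColor(c["frame"],cv2.COLOR_RGB2HSV)
    g=(P[...,2]>.152)&(P[...,2]<.168)&(P[...,0]>.3)&(P[...,0]<.75)&(P[...,1]<-.1)&(P[...,1]>-.62)&((hsv[...,0]<12)|(hsv[...,0]>170))&(hsv[...,2]<130)
    q=P[g]; print(n,len(q),cv2.minAreaRect((q[:,:2]*1000).astype(np.float32)))
    # iterate: outer edge of end board: bins along guess y axis
    th=np.radians(-105.0)
    for i in range(3):
        X=np.array([np.cos(th),np.sin(th)]);Y=np.array([-X[1],X[0]])
        x=q[:,:2]@X;y=q[:,:2]@Y; x0=np.percentile(x,.3); e=x<x0+.04
        yb=np.linspace(y[e].min()+.01,y[e].max()-.01,25); pts=[]
        for k in range(24):
            s_=e&(y>=yb[k])&(y<yb[k+1])
            if s_.sum()>1: pts.append([yb[k]/2+yb[k+1]/2,x[s_].min(),x[s_].max()])
        pts=np.array(pts); f=np.polyfit(pts[:,0],pts[:,1],1); th-=np.arctan(f[0])
    print(' yaw',np.degrees(th),'face x',np.median(pts[:,1]),'sd',pts[:,1].std(),'y ext',y[e].min(),y[e].max(),'thick',np.median(pts[:,2]-pts[:,1]))
    X=np.array([np.cos(th),np.sin(th)]);Y=np.array([-X[1],X[0]])
    mid=X*np.median(pts[:,1])+Y*(y[e].min()+y[e].max())/2; print(' mid',mid,'screw rel',(a[:2]-mid)@X,(a[:2]-mid)@Y)
# face points
for n in C:
    P=cloud(C[n]); q=P[(P[...,2]>.03)&(P[...,2]<.125)&(abs((P[...,:2]-mid)@X)<.02)&(abs((P[...,:2]-mid)@Y)<.11)]
    A=np.c_[q@np.r_[Y,0],q[:,2],np.ones(len(q))]; d=(q[:,:2]-mid)@X; print(n,'face',len(q),np.linalg.lstsq(A,d,rcond=None)[0],d.mean(),d.std())
E
```

```text
scene 16 [np.float64(154.9375), np.float64(202.8125)]
top 18 [np.float64(346.77777777777777), np.float64(150.5)]
screw [ 0.58110172 -0.17938713  0.13710959] [ 0.58075994 -0.1782868   0.13675165] 0.0012065042095208644
scene 1762 ((531.6135864257812, -355.62872314453125), (366.13018798828125, 264.29986572265625), 74.66313171386719)
 yaw -105.16780687274657 face x 0.023197940421433486 sd 0.0010160616120864403 y ext 0.47724173523385816 0.7387243598911015 thick 0.015465063587937729
 mid [ 0.58073347 -0.1814667 ] screw rel -0.0021034767127294687 -0.00018869631966449607
top 2072 ((530.8421630859375, -356.97479248046875), (361.19891357421875, 262.44622802734375), 74.51715087890625)
 yaw -105.42672043219261 face x 0.02287690094716094 sd 0.0003047690350309805 y ext 0.47588700962274866 0.7356559508184959 thick 0.01002798160444103
 mid [ 0.57786103 -0.18319135] screw rel -0.004529201571199627 0.0021119886526825395
scene face 1270 [-0.00206395 -0.00050289  0.0010441 ] -0.00025523070612843064 0.0015323659870901919
top face 425 [ 0.00062448 -0.00227599  0.00015333] 0.0003498929555486353 0.0003470782996698327
```

```bash
cat >> h.py <<'E'
from scipy.spatial.transform import Rotation as Ro
def rel(pos,yaw_y):
    """units needed from measured pose to TCP pos, tool down with tool y at yaw_y deg"""
    s=read_state(); R=Ro.from_rotvec(s["orientation"]); a=np.radians(yaw_y)
    y=np.array([np.cos(a),np.sin(a),0]); z=np.array([0,0,-1.]); T=Ro.from_matrix(np.stack([np.cross(y,z),y,z],1))
    print("t",round(s["t"],2),"pos",s["tool_pos"].round(4),"f",s["force"].round(1),"open",round(s["opening"],4))
    print("turn",(np.degrees((R.inv()*T).as_rotvec())/6).round(3),"shift now",(R.inv().apply(np.array(pos)-s["tool_pos"])/.025).round(3),"shift after turn",(T.inv().apply(np.array(pos)-s["tool_pos"])/.025).round(3))
E
python3 -c "
from h import *
rel([.452,.128,.17],26.5)"
```

```text
t 0.1 pos [0.247  0.5463 0.2287] f [-0.1 -0.2 -0.4] open 0.0934
turn [-1.500e-02  4.000e-03  6.527e+00] shift now [-14.366 -11.861   2.366] shift after turn [-18.631  -0.128   2.349]
```

Emit:
move_arm:
  plan:
    - [0, 0, 0, -0.5, -0.4, 0, 93]
    - [0, 0, 0, -0.96, -0.79, 0, 93]
    - [0, 0, 0, -0.96, -0.79, 0, 93]
    - [0, 0, 0, -0.96, -0.79, 0, 93]
    - [0, 0, 0, -0.96, -0.79, 0, 93]
    - [0, 0, 0, -0.96, -0.79, 0, 93]
    - [0, 0, 0, -0.96, -0.79, 0, 93]
    - [0, 0, 0, -0.96, -0.79, 0, 93]
    - [0, 0, 0, -0.96, -0.79, 0, 93]
    - [0, 0, 0, -0.96, -0.79, 0, 93]

```text
t: 1.1
tool_pos: [0.3783, 0.2794, 0.2294]
orientation: [0.663, 3.071, -0.001]
force: [0.3, 0.4, -0.4]
opening: 0.0927
gripper_force: 0.0
```

```bash
python3 -c "
from h import *
rel([.452,.128,.17],26.5)"
```

```text
t 1.1 pos [0.3783 0.2794 0.2294] f [ 0.3  0.4 -0.4] open 0.0927
turn [-2.000e-03  2.000e-03  6.525e+00] shift now [-5.181 -4.3    2.378] shift after turn [-6.733 -0.064  2.376]
```

Emit:
move_arm:
  plan:
    - [0, 0, 0, -0.96, -0.79, 0, 93]
    - [0, 0, 0, -0.96, -0.79, 0, 93]
    - [0, 0, 0, -0.96, -0.79, 0, 93]
    - [0, 0, 0, -0.96, -0.79, 0, 93]
    - [0, 0, 0, -0.9, -0.75, 0, 93]
    - [0, 0, 0, -0.46, -0.38, 0, 93]
    - [0, 0, 0.7, 0, 0, 0.3, 93]
    - [0, 0, 1, 0, 0, 0.6, 93]
    - [0, 0, 1, 0, 0, 0.6, 93]
    - [0, 0, 1, 0, 0, 0.6, 93]

```text
t: 2.1
tool_pos: [0.4519, 0.1292, 0.1763]
orientation: [-1.248, -2.883, 0.001]
force: [0.4, 0.6, 0.7]
opening: 0.0929
gripper_force: 0.0
```

Emit:
move_arm:
  plan:
    - [0, 0, 1, 0, 0, 0.3, 93]
    - [0, 0, 1, 0, 0, 0, 93]
    - [0, 0, 0.8, 0, 0, 0, 93]
    - [0, 0, 0, 0, 0, 0, 93]
    - [0, 0, 0, 0, 0, 0, 93]
    - [0, 0, 0, 0, 0, 0, 93]
    - [0, 0, 0, 0, 0, 0, 93]
    - [0, 0, 0, 0, 0, 0, 93]
    - [0, 0, 0, 0, 0, 0, 93]
    - [0, 0, 0, 0, 0, 0, 93]

```text
t: 3.1
tool_pos: [0.4523, 0.1302, 0.1696]
orientation: [-1.649, -2.674, 0.0]
force: [0.4, 0.2, -0.7]
opening: 0.0928
gripper_force: 0.0
```

```bash
python3 - <<'E'
from h import *
rel([.4518,.1278,.070],26.5)
E
```

```text
t 3.1 pos [0.4523 0.1302 0.1696] f [ 0.4  0.2 -0.7] open 0.0928
turn [-0.001 -0.     0.03 ] shift now [-0.076 -0.06   3.985] shift after turn [-0.076 -0.06   3.985]
```

Emit:
move_arm:
  plan:
    - [0, 0, 0.03, -0.08, -0.06, 0.3, 93]
    - [0, 0, 0, 0, 0, 0.7, 93]
    - [0, 0, 0, 0, 0, 0.8, 93]
    - [0, 0, 0, 0, 0, 0.8, 93]
    - [0, 0, 0, 0, 0, 0.7, 93]
    - [0, 0, 0, 0, 0, 0.4, 93]
    - [0, 0, 0, 0, 0, 0.25, 93]
    - [0, 0, 0, 0, 0, 0, 93]
    - [0, 0, 0, 0, 0, 0, 75]
    - [0, 0, 0, 0, 0, 0, 70]
  force: 40

```text
t: 4.1
tool_pos: [0.4527, 0.1278, 0.0719]
orientation: [1.653, 2.67, 0.002]
force: [0.2, -0.3, 0.2]
opening: 0.081
gripper_force: 0.0
```

Emit:
move_arm:
  plan:
    - [0, 0, 0, 0, 0, 0, 66]
    - [0, 0, 0, 0, 0, 0, 63]
    - [0, 0, 0, 0, 0, 0, 60]
    - [0, 0, 0, 0, 0, 0, 50]
    - [0, 0, 0, 0, 0, 0, 50]
    - [0, 0, 0, 0, 0, 0, 50]
    - [0, 0, 0, 0, 0, 0, 50]
    - [0, 0, 0, 0, 0, 0, 50]
    - [0, 0, 0, 0, 0, 0, 50]
    - [0, 0, 0, 0, 0, 0, 50]
  force: 40

```text
t: 5.1
tool_pos: [0.4516, 0.1275, 0.071]
orientation: [-1.653, -2.671, 0.001]
force: [-3.7, -2.3, 5.4]
opening: 0.0595
gripper_force: 40.0
```

```bash
python3 - <<'E'
from h import *
rel([.4518,.1278,.20],26.5)
E
```

```text
t 5.1 pos [0.4516 0.1275 0.071 ] f [-3.7 -2.3  5.4] open 0.0595
turn [-0.007  0.    -0.002] shift now [ 0.006  0.008 -5.161] shift after turn [ 0.006  0.011 -5.161]
```

Emit:
move_arm:
  plan:
    - [0, 0, 0, 0, 0, -0.2, 50]
    - [0, 0, 0, 0, 0, -0.5, 50]
    - [0, 0, 0, 0, 0, -0.8, 50]
    - [0, 0, 0, 0, 0, -0.9, 50]
    - [0, 0, 0, -0.2, 0, -0.9, 50]
    - [0, 0, 0, -0.5, 0.1, -0.9, 50]
    - [0, 0, 0, -0.8, 0.1, -0.7, 50]
    - [0, 0, 0, -0.9, 0.2, -0.3, 50]
    - [0, 0, 0, -0.9, 0.2, 0, 50]
    - [0, 0, 0, -0.9, 0.2, 0, 50]
  force: 50

```text
t: 6.1
tool_pos: [0.5177, 0.042, 0.2024]
orientation: [1.652, 2.67, 0.002]
force: [-0.5, 0.1, -3.1]
opening: 0.0599
gripper_force: 50.0
```

Emit:
move_arm:
  plan:
    - [0, 0, 0, -0.9, 0.2, 0, 50]
    - [0, 0, 0, -0.9, 0.2, 0, 50]
    - [0, 0, 0, -0.9, 0.1, 0, 50]
    - [0, 0, 0, -0.9, 0.1, 0, 50]
    - [0, 0, 0, -0.9, 0.1, 0, 50]
    - [0, 0, 0, -0.9, 0.1, 0, 50]
    - [0, 0, 0, -0.7, 0.1, 0, 50]
    - [0, 0, 0, -0.37, 0.1, 0, 50]
    - [0, 0, 0.4, 0, 0, 0, 50]
    - [0, 0, 0.8, 0, 0, 0, 50]

```text
t: 7.1
tool_pos: [0.6112, -0.0909, 0.2012]
orientation: [-1.821, -2.56, -0.0]
force: [-0.1, -0.1, -2.2]
opening: 0.0598
gripper_force: 50.0
```

Emit:
move_arm:
  plan:
    - [0, 0, 0.9, 0, 0, 0.1, 50]
    - [0, 0, 1, 0, 0, 0.3, 50]
    - [0, 0, 1, 0, 0, 0.3, 50]
    - [0, 0, 1, 0, 0, 0.3, 50]
    - [0, 0, 1, 0, 0, 0.2, 50]
    - [0, 0, 0.6, 0, 0, 0, 50]
    - [0, 0, 0.27, 0, 0, 0, 50]
    - [0, 0, 0, 0, 0, 0, 50]
    - [0, 0, 0, 0, 0, 0, 50]
    - [0, 0, 0, 0, 0, 0, 50]

```text
t: 8.1
tool_pos: [0.6112, -0.091, 0.1712]
orientation: [2.497, 1.906, 0.0]
force: [-0.8, 0.1, -3.1]
opening: 0.0595
gripper_force: 50.0
```

```bash
python3 - <<'E'
from h import *
rel([.6041,-.0943,.161],-15.35)
for n in("scene","top"):
    c=read_camera(n); np.save(n+"2.npy",c,allow_pickle=True)
    P=cloud(c); hsv=cv2.cvtColor(c["frame"],cv2.COLOR_RGB2HSV)
    m=cv2.inRange(hsv,(92,60,60),(112,255,255))>0
    m&=(abs(P[...,0]-.6)<.1)&(abs(P[...,1]+.1)<.1)&(P[...,2]>.05)&(P[...,2]<.25)
    th=np.radians(-105.35);X=np.array([np.cos(th),np.sin(th)]);Y=np.array([-X[1],X[0]])
    q=P[m]; x=q[:,:2]@X;y=q[:,:2]@Y; print(n,len(q),'X',np.percentile(x,[1,99]),'Y',np.percentile(y,[1,99]),'z',np.percentile(q[:,2],[1,99]))
    b=q[(q[:,2]>np.percentile(q[:,2],97)-.008)]; print(cv2.minAreaRect((b[:,:2]*1000).astype(np.float32)))
    ys,xs=np.nonzero(m); cx,cy=int(xs.mean()),int(ys.mean())
    cv2.imwrite(f"pics/{n}2.png",cv2.resize(c["frame"][max(0,cy-50):cy+50,max(0,cx-60):cx+60,::-1],(720,600),interpolation=cv2.INTER_CUBIC))
t=read_state()["tool_pos"]; print('tcp XY',t[:2]@X,t[:2]@Y)
E
```

```text
t 8.1 pos [ 0.6112 -0.091   0.1712] f [-0.8  0.1 -3.1] open 0.0595
turn [ 0.004 -0.     0.012] shift now [-0.204 -0.24   0.407] shift after turn [-0.204 -0.239  0.407]
scene 622 X [-0.09871299 -0.04572086] Y [0.5846507  0.64630739] z [0.10326448 0.19309107]
((612.2617797851562, -94.66020202636719), (48.977962493896484, 63.93733596801758), 79.1503677368164)Traceback (most recent call last):
  File "<stdin>", line 9, in <module>
    return _quantile_unchecked(
        a, q, axis, out, overwrite_input, method, keepdims, weights)
    return _ureduce(a,
                    func=_quantile_ureduce_func,
    ...<5 lines>...
                    overwrite_input=overwrite_input,
                    method=method)
    r = func(a, **kwargs)
    result = _quantile(arr,
                       quantiles=q,
    ...<2 lines>...
                       out=out,
                       weights=wgt)
    slices_having_nans = np.isnan(arr[-1, ...])
                                  ~~~^^^^^^^^^
IndexError: index -1 is out of bounds for axis 0 with size 0
```

View pics/scene2.png

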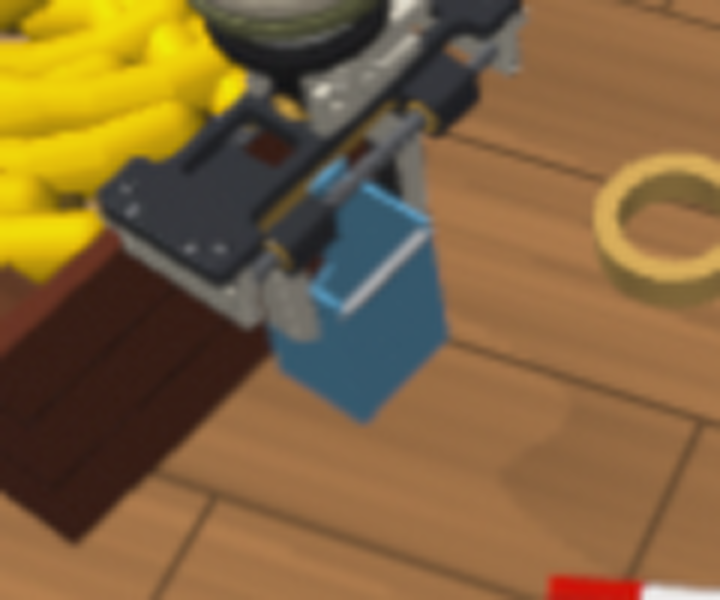

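The crop shows the pocket upright in the gripper with its front toward the camera and the tape at (675,240). Now I align it sideways and in height, then close most of the gap.

Emit:
move_arm:
  plan:
    - [0, 0, 0.01, 0, -0.1, 0.1, 50]
    - [0, 0, 0, 0, -0.2, 0.2, 50]
    - [0, 0, 0, -0.1, 0, 0.11, 50]
    - [0, 0, 0, -0.4, 0, 0, 50]
    - [0, 0, 0, -0.5, 0, 0, 50]
    - [0, 0, 0, -0.5, 0, 0, 50]
    - [0, 0, 0, -0.3, 0, 0, 50]
    - [0, 0, 0, -0.1, 0, 0, 50]
    - [0, 0, 0, 0, 0, 0, 50]
    - [0, 0, 0, 0, 0, 0, 50]

```text
t: 9.2
tool_pos: [0.5913, -0.1347, 0.1607]
orientation: [-2.499, -1.904, -0.0]
force: [-0.4, -0.3, -2.3]
opening: 0.0595
gripper_force: 50.0
```

```bash
cat >> h.py <<'E'
th=np.radians(-105.35);X=np.array([np.cos(th),np.sin(th)]);Y=np.array([-X[1],X[0]])
def st():
    s=read_state(); t=s["tool_pos"]; f=s["force"]
    print("t",round(s["t"],2),'tcp XYZ mm',(np.array([t[:2]@X,t[:2]@Y,t[2]])*1000).round(2),'f XYZ',np.array([f[:2]@X,f[:2]@Y,f[2]]).round(1),'tq',s["wrist_torque"].round(2),'tilt',np.degrees(Ro.from_rotvec(s["orientation"]).as_matrix()[:2,2]).round(2))
def pk(n):
    c=read_camera(n);P=cloud(c);hsv=cv2.cvtColor(c["frame"],cv2.COLOR_RGB2HSV)
    m=cv2.inRange(hsv,(92,50,40),(115,255,255))>0
    x=P[...,:2]@X;y=P[...,:2]@Y; m&=(abs(y-.606)<.05)&(x>-.12)&(x<.06)&(P[...,2]>.05)&(P[...,2]<.22)
    if m.sum()>9:
        print(n,m.sum(),'X',np.percentile(x[m],[1,5,95,99]).round(4),'Y',np.percentile(y[m],[1,5,95,99]).round(4),'z',np.percentile(P[m][:,2],[1,5,95,99]).round(4))
    return c,m
E
python3 - <<'E'
from h import *
st()
c,m=pk("scene"); c2,m=pk("top")
u,v=176,205
cv2.imwrite("pics/top3.png",np.hstack([cv2.resize(c2["frame"][125:185,310:370,::-1],(400,400),interpolation=cv2.INTER_CUBIC),cv2.resize(c["frame"][160:250,120:210,::-1],(400,400),interpolation=cv2.INTER_CUBIC)]))
E
```

```text
t 9.2 tcp XYZ mm [-26.64 605.91 160.69] f XYZ [ 0.4 -0.3 -2.3] tq [-0.07  0.06 -0.01] tilt [0.01 0.01]
scene 646 X [-0.0525 -0.0515 -0.0002  0.0231] Y [0.5756 0.5783 0.6373 0.6382] z [0.09   0.096  0.1757 0.1829]
```

View pics/top3.png

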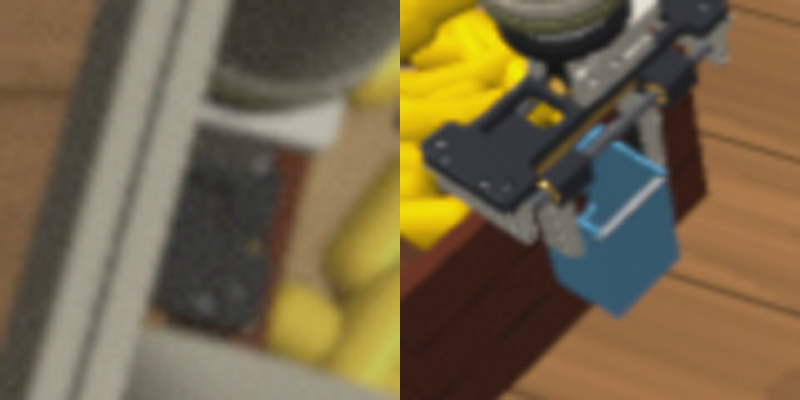

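The left image (top view) shows the gripper over the board with the pocket hidden. The right image (scene view) shows the pocket close to the board, upright. Now I feel forward in small steps.

Emit:
move_arm:
  plan:
    - [0, 0, 0, -0.05, 0, 0, 50]
    - [0, 0, 0, -0.05, 0, 0, 50]
    - [0, 0, 0, -0.05, 0, 0, 50]
    - [0, 0, 0, -0.05, 0, 0, 50]
    - [0, 0, 0, -0.05, 0, 0, 50]
    - [0, 0, 0, -0.05, 0, 0, 50]
    - [0, 0, 0, -0.04, 0, 0, 50]
    - [0, 0, 0, 0, 0, 0, 50]
    - [0, 0, 0, 0, 0, 0, 50]
    - [0, 0, 0, 0, 0, 0, 50]

```text
t: 10.3
tool_pos: [0.589, -0.143, 0.1606]
orientation: [2.499, 1.904, 0.0]
force: [-0.2, 0.3, -3.0]
opening: 0.0596
gripper_force: 50.0
```

```bash
python3 -c "
from h import *
st()"
```

```text
t 10.3 tcp XYZ mm [-18.03 605.84 160.64] f XYZ [-0.2 -0.3 -3. ] tq [-0.09  0.08 -0.01] tilt [0. 0.]
```

Emit:
move_arm:
  plan:
    - [0, 0, 0, -0.04, 0, 0, 50]
    - [0, 0, 0, -0.04, 0, 0, 50]
    - [0, 0, 0, -0.04, 0, 0, 50]
    - [0, 0, 0, 0, 0, 0, 50]
    - [0, 0, 0, 0, 0, 0, 50]
    - [0, 0, 0, 0, 0, 0, 50]
    - [0, 0, 0, 0, 0, 0, 50]
    - [0, 0, 0, 0, 0, 0, 50]
    - [0, 0, 0, 0, 0, 0, 50]
    - [0, 0, 0, 0, 0, 0, 50]

```text
t: 11.3
tool_pos: [0.5882, -0.1459, 0.1606]
orientation: [2.499, 1.904, -0.0]
force: [0.5, -0.1, -1.8]
opening: 0.0597
gripper_force: 50.0
```

Emit:
move_arm:
  plan:
    - [0, 0, 0, -0.04, 0, 0, 50]
    - [0, 0, 0, -0.04, 0, 0, 50]
    - [0, 0, 0, 0, 0, 0, 50]
    - [0, 0, 0, 0, 0, 0, 50]
    - [0, 0, 0, 0, 0, 0, 50]
    - [0, 0, 0, 0, 0, 0, 50]
    - [0, 0, 0, 0, 0, 0, 50]
    - [0, 0, 0, 0, 0, 0, 50]
    - [0, 0, 0, 0, 0, 0, 50]
    - [0, 0, 0, 0, 0, 0, 50]

```text
t: 12.3
tool_pos: [0.5877, -0.1478, 0.1606]
orientation: [-2.499, -1.904, 0.0]
force: [0.7, -1.3, -2.1]
opening: 0.0596
gripper_force: 50.0
```

```bash
python3 -c "
from h import *
st()"
```

```text
t 12.3 tcp XYZ mm [-13.02 605.84 160.62] f XYZ [ 1.1  1.  -2.1] tq [-0.    0.11  0.05] tilt [-0. -0.]
```

Emit:
move_arm:
  plan:
    - [0, 0, 0, -0.04, 0, 0, 50]
    - [0, 0, 0, -0.04, 0, 0, 50]
    - [0, 0, 0, 0, 0, 0, 50]
    - [0, 0, 0, 0, 0, 0, 50]
    - [0, 0, 0, 0, 0, 0, 50]
    - [0, 0, 0, 0, 0, 0, 50]
    - [0, 0, 0, 0, 0, 0, 50]
    - [0, 0, 0, 0, 0, 0, 50]
    - [0, 0, 0, 0, 0, 0, 50]
    - [0, 0, 0, 0, 0, 0, 50]

```text
t: 13.3
tool_pos: [0.5871, -0.1497, 0.1606]
orientation: [-2.499, -1.904, 0.0]
force: [0.6, 0.1, -3.3]
opening: 0.0594
gripper_force: 50.0
```

```bash
python3 -c "
from h import *
st()"
```

```text
t 13.3 tcp XYZ mm [-11.03 605.82 160.63] f XYZ [-0.2  0.6 -3.3] tq [-0.07  0.09 -0.03] tilt [-0.  0.]
```

Emit:
move_arm:
  plan:
    - [0, 0, 0, -0.04, 0, 0, 50]
    - [0, 0, 0, -0.04, 0, 0, 50]
    - [0, 0, 0, 0, 0, 0, 50]
    - [0, 0, 0, 0, 0, 0, 50]
    - [0, 0, 0, 0, 0, 0, 50]
    - [0, 0, 0, 0, 0, 0, 50]
    - [0, 0, 0, 0, 0, 0, 50]
    - [0, 0, 0, 0, 0, 0, 50]
    - [0, 0, 0, 0, 0, 0, 50]
    - [0, 0, 0, 0, 0, 0, 50]

```text
t: 14.3
tool_pos: [0.5866, -0.1517, 0.1606]
orientation: [-2.499, -1.904, 0.0]
force: [-0.0, 0.5, -2.7]
opening: 0.0597
gripper_force: 50.0
```

```bash
python3 -c "
from h import *
st()"
```

```text
t 14.3 tcp XYZ mm [ -9.02 605.82 160.63] f XYZ [-0.5 -0.2 -2.7] tq [-0.08  0.04 -0.02] tilt [-0. -0.]
```

Emit:
move_arm:
  plan:
    - [0, 0, 0, -0.03, 0, 0, 50]
    - [0, 0, 0, -0.03, 0, 0, 50]
    - [0, 0, 0, -0.02, 0, 0, 50]
    - [0, 0, 0, 0, 0, 0, 50]
    - [0, 0, 0, 0, 0, 0, 50]
    - [0, 0, 0, 0, 0, 0, 50]
    - [0, 0, 0, 0, 0, 0, 50]
    - [0, 0, 0, 0, 0, 0, 50]
    - [0, 0, 0, 0, 0, 0, 50]
    - [0, 0, 0, 0, 0, 0, 50]

```text
t: 15.3
tool_pos: [0.5861, -0.1536, 0.1606]
orientation: [-2.499, -1.904, 0.0]
force: [-0.1, 0.6, -1.4]
opening: 0.0597
gripper_force: 50.0
```

```bash
python3 -c "
from h import *
st()
pk('scene')"
```

```text
t 15.3 tcp XYZ mm [ -7.03 605.81 160.62] f XYZ [-0.5 -0.2 -1.4] tq [-0.09  0.05  0.03] tilt [-0.  0.]
scene 640 X [-0.033  -0.0323  0.0189  0.0214] Y [0.5765 0.578  0.6373 0.638 ] z [0.0891 0.0961 0.176  0.1803]
```

Emit:
move_arm:
  plan:
    - [0, 0, 0, -0.03, 0, 0, 50]
    - [0, 0, 0, -0.03, 0, 0, 50]
    - [0, 0, 0, -0.02, 0, 0, 50]
    - [0, 0, 0, 0, 0, 0, 50]
    - [0, 0, 0, 0, 0, 0, 50]
    - [0, 0, 0, 0, 0, 0, 50]
    - [0, 0, 0, 0, 0, 0, 50]
    - [0, 0, 0, 0, 0, 0, 50]
    - [0, 0, 0, 0, 0, 0, 50]
    - [0, 0, 0, 0, 0, 0, 50]

```text
t: 16.35
tool_pos: [0.5856, -0.1553, 0.1607]
orientation: [-2.499, -1.904, -0.001]
force: [0.4, 5.1, -1.0]
opening: 0.0596
gripper_force: 50.0
```

```bash
python3 -c "
from h import *
st()"
```

```text
t 16.35 tcp XYZ mm [ -5.31 605.83 160.69] f XYZ [-5. -1. -1.] tq [ 0.85 -0.07  0.05] tilt [0.01 0.02]
```

Contact is at the expected board depth, so the screw head is through the hole. I slide down in stages, watching the side force.

Emit:
move_arm:
  plan:
    - [0, 0, 0, 0, 0, 0.04, 50]
    - [0, 0, 0, 0, 0, 0.04, 50]
    - [0, 0, 0, 0, 0, 0.04, 50]
    - [0, 0, 0, 0, 0, 0.04, 50]
    - [0, 0, 0, 0, 0, 0.04, 50]
    - [0, 0, 0, 0, 0, 0.04, 50]
    - [0, 0, 0, 0, 0, 0, 50]
    - [0, 0, 0, 0, 0, 0, 50]
    - [0, 0, 0, 0, 0, 0, 50]
    - [0, 0, 0, 0, 0, 0, 50]

```text
t: 17.35
tool_pos: [0.5861, -0.1554, 0.1552]
orientation: [2.498, 1.903, 0.002]
force: [1.5, 5.1, 0.3]
opening: 0.0595
gripper_force: 50.0
```

```bash
python3 -c "
from h import *
st()"
```

```text
t 17.35 tcp XYZ mm [ -5.32 606.37 155.2 ] f XYZ [-5.3  0.1  0.3] tq [ 0.75 -0.31  0.04] tilt [ 0.08 -0.  ]
```

Emit:
move_arm:
  plan:
    - [0, 0, 0, 0, 0.03, 0, 50]
    - [0, 0, 0, 0, 0.01, 0, 50]
    - [0, 0, 0, 0, 0, 0.03, 50]
    - [0, 0, 0, 0, 0, 0.03, 50]
    - [0, 0, 0, 0, 0, 0.03, 50]
    - [0, 0, 0, 0, 0, 0, 50]
    - [0, 0, 0, 0, 0, 0, 50]
    - [0, 0, 0, 0, 0, 0, 50]
    - [0, 0, 0, 0, 0, 0, 50]
    - [0, 0, 0, 0, 0, 0, 50]

```text
t: 18.35
tool_pos: [0.587, -0.1556, 0.1529]
orientation: [2.498, 1.904, 0.001]
force: [1.7, 5.2, -0.1]
opening: 0.0598
gripper_force: 50.0
```

```bash
python3 -c "
from h import *
st()"
```

```text
t 18.35 tcp XYZ mm [ -5.32 607.21 152.88] f XYZ [-5.5  0.3 -0.1] tq [ 0.83 -0.16  0.05] tilt [0.06 0.01]
```

Emit:
move_arm:
  plan:
    - [0, 0, 0, 0, 0.03, 0, 50]
    - [0, 0, 0, 0, 0.01, 0, 50]
    - [0, 0, 0, 0, 0, 0.04, 50]
    - [0, 0, 0, 0, 0, 0.04, 50]
    - [0, 0, 0, 0, 0, 0.04, 50]
    - [0, 0, 0, 0, 0, 0, 50]
    - [0, 0, 0, 0, 0, 0, 50]
    - [0, 0, 0, 0, 0, 0, 50]
    - [0, 0, 0, 0, 0, 0, 50]
    - [0, 0, 0, 0, 0, 0, 50]

```text
t: 19.35
tool_pos: [0.5878, -0.1558, 0.1506]
orientation: [2.498, 1.904, 0.001]
force: [-2.1, 6.8, 5.9]
opening: 0.0598
gripper_force: 50.0
```

```bash
python3 -c "
from h import *
st()"
```

```text
t 19.35 tcp XYZ mm [ -5.34 608.04 150.56] f XYZ [-6.  -3.8  5.9] tq [0.97 0.48 0.01] tilt [0.05 0.01]
```

Emit:
move_arm:
  plan:
    - [0, 0, 0, 0, -0.02, 0, 50]
    - [0, 0, 0, 0, 0, 0.04, 50]
    - [0, 0, 0, 0, 0, 0.04, 50]
    - [0, 0, 0, 0, 0, 0, 50]
    - [0, 0, 0, 0, 0, 0, 50]
    - [0, 0, 0, 0, 0, 0, 50]
    - [0, 0, 0, 0, 0, 0, 50]
    - [0, 0, 0, 0, 0, 0, 50]
    - [0, 0, 0, 0, 0, 0, 50]
    - [0, 0, 0, 0, 0, 0, 50]

```text
t: 20.35
tool_pos: [0.5876, -0.1558, 0.1492]
orientation: [2.498, 1.903, 0.002]
force: [-2.7, 6.0, 7.8]
opening: 0.0595
gripper_force: 50.0
```

```bash
python3 -c "
from h import *
st()
pk('scene')"
```

```text
t 20.35 tcp XYZ mm [ -5.35 607.86 149.19] f XYZ [-5.  -4.2  7.8] tq [1.02 0.58 0.04] tilt [ 0.09 -0.01]
scene 633 X [-0.0314 -0.0306  0.0211  0.0229] Y [0.5785 0.5802 0.6396 0.6405] z [0.0788 0.0847 0.1651 0.1703]
```

Emit:
move_arm:
  plan:
    - [0, 0, 0, 0, -0.02, 0, 50]
    - [0, 0, 0, 0, 0, 0.04, 50]
    - [0, 0, 0, 0, 0, 0.04, 50]
    - [0, 0, 0, 0, 0, 0.04, 50]
    - [0, 0, 0, 0, 0, 0, 50]
    - [0, 0, 0, 0, 0, 0, 50]
    - [0, 0, 0, 0, 0, 0, 50]
    - [0, 0, 0, 0, 0, 0, 50]
    - [0, 0, 0, 0, 0, 0, 50]
    - [0, 0, 0, 0, 0, 0, 50]

```text
t: 21.4
tool_pos: [0.5874, -0.1558, 0.1464]
orientation: [2.497, 1.903, 0.003]
force: [-1.8, 6.1, 7.9]
opening: 0.0597
gripper_force: 50.0
```

```bash
python3 -c "
from h import *
st()"
```

```text
t 21.4 tcp XYZ mm [ -5.31 607.72 146.44] f XYZ [-5.4 -3.4  7.9] tq [1.05 0.43 0.02] tilt [ 0.14 -0.02]
```

Emit:
move_arm:
  plan:
    - [0, 0, 0, 0, -0.01, 0.03, 50]
    - [0, 0, 0, 0, 0, 0.04, 50]
    - [0, 0, 0, 0, 0, 0.04, 50]
    - [0, 0, 0, 0, 0, 0.03, 50]
    - [0, 0, 0, 0, 0, 0, 50]
    - [0, 0, 0, 0, 0, 0, 50]
    - [0, 0, 0, 0, 0, 0, 50]
    - [0, 0, 0, 0, 0, 0, 50]
    - [0, 0, 0, 0, 0, 0, 50]
    - [0, 0, 0, 0, 0, 0, 50]

```text
t: 22.4
tool_pos: [0.5874, -0.1557, 0.1433]
orientation: [2.497, 1.903, 0.003]
force: [-1.8, 6.2, 9.3]
opening: 0.0596
gripper_force: 50.0
```

```bash
python3 -c "
from h import *
st()"
```

```text
t 22.4 tcp XYZ mm [ -5.32 607.71 143.34] f XYZ [-5.5 -3.4  9.3] tq [1.03 0.38 0.08] tilt [ 0.17 -0.03]
```

Emit:
move_arm:
  plan:
    - [0, 0, 0, 0, 0, 0.03, 50]
    - [0, 0, 0, 0, 0, 0.03, 50]
    - [0, 0, 0, 0, 0, 0.03, 50]
    - [0, 0, 0, 0, 0, 0.03, 50]
    - [0, 0, 0, 0, 0, 0, 50]
    - [0, 0, 0, 0, 0, 0, 50]
    - [0, 0, 0, 0, 0, 0, 50]
    - [0, 0, 0, 0, 0, 0, 50]
    - [0, 0, 0, 0, 0, 0, 50]
    - [0, 0, 0, 0, 0, 0, 50]

```text
t: 23.4
tool_pos: [0.5875, -0.1558, 0.1407]
orientation: [2.497, 1.903, 0.003]
force: [-3.3, 7.8, 12.3]
opening: 0.0596
gripper_force: 50.0
```

```bash
python3 -c "
from h import *
st()
pk('scene')"
```

```text
t 23.4 tcp XYZ mm [ -5.31 607.75 140.67] f XYZ [-6.7 -5.3 12.3] tq [ 1.08  0.62 -0.  ] tilt [ 0.18 -0.04]
scene 627 X [-0.0316 -0.0307  0.0212  0.0238] Y [0.5771 0.5801 0.6394 0.6403] z [0.0712 0.0758 0.1567 0.1644]
```

Emit:
move_arm:
  plan:
    - [0, 0, 0, 0, -0.01, 0.03, 50]
    - [0, 0, 0, 0, 0, 0.03, 50]
    - [0, 0, 0, 0, 0, 0, 50]
    - [0, 0, 0, 0, 0, 0, 50]
    - [0, 0, 0, 0, 0, 0, 50]
    - [0, 0, 0, 0, 0, 0, 50]
    - [0, 0, 0, 0, 0, 0, 50]
    - [0, 0, 0, 0, 0, 0, 50]
    - [0, 0, 0, 0, 0, 0, 50]
    - [0, 0, 0, 0, 0, 0, 50]

```text
t: 24.45
tool_pos: [0.5875, -0.1558, 0.1402]
orientation: [2.496, 1.902, 0.004]
force: [-4.1, 7.5, 17.3]
opening: 0.0597
gripper_force: 50.0
```

```bash
python3 -c "
from h import *
st()"
```

```text
t 24.45 tcp XYZ mm [ -5.33 607.8  140.19] f XYZ [-6.2 -5.9 17.3] tq [1.21 1.07 0.03] tilt [ 0.23 -0.05]
```

Emit:
move_arm:
  plan:
    - [0, 0, 0, 0, 0, 0.02, 50]
    - [0, 0, 0, 0, 0, 0.02, 50]
    - [0, 0, 0, 0, 0, 0, 50]
    - [0, 0, 0, 0, 0, 0, 50]
    - [0, 0, 0, 0, 0, 0, 50]
    - [0, 0, 0, 0, 0, 0, 50]
    - [0, 0, 0, 0, 0, 0, 50]
    - [0, 0, 0, 0, 0, 0, 50]
    - [0, 0, 0, 0, 0, 0, 50]
    - [0, 0, 0, 0, 0, 0, 50]

```text
t: 25.45
tool_pos: [0.5876, -0.1558, 0.1399]
orientation: [2.496, 1.902, 0.004]
force: [-8.7, 8.5, 23.0]
opening: 0.0598
gripper_force: 50.0
```

```bash
python3 -c "
from h import *
st()"
```

```text
t 25.45 tcp XYZ mm [ -5.32 607.83 139.92] f XYZ [ -5.8 -10.7  23. ] tq [ 1.46  1.59 -0.01] tilt [ 0.24 -0.06]
```

Hard stop reached, so the pocket is home. I unload most of the downforce, then open.

Emit:
move_arm:
  plan:
    - [0, 0, 0, 0, 0, -0.04, 50]
    - [0, 0, 0, 0, 0, -0.04, 50]
    - [0, 0, 0, 0, 0, -0.03, 50]
    - [0, 0, 0, 0, 0, -0.03, 50]
    - [0, 0, 0, 0, 0, 0, 50]
    - [0, 0, 0, 0, 0, 0, 50]
    - [0, 0, 0, 0, 0, 0, 50]
    - [0, 0, 0, 0, 0, 0, 50]
    - [0, 0, 0, 0, 0, 0, 50]
    - [0, 0, 0, 0, 0, 0, 50]
  force: 40

```text
t: 26.45
tool_pos: [0.5874, -0.1557, 0.1402]
orientation: [2.497, 1.903, 0.004]
force: [2.5, 5.6, 1.4]
opening: 0.0599
gripper_force: 40.0
```

```bash
python3 -c "
from h import *
st()"
```

```text
t 26.45 tcp XYZ mm [ -5.32 607.63 140.22] f XYZ [-6.1  1.   1.4] tq [ 0.68 -0.62  0.05] tilt [ 0.18 -0.03]
```

Nearly unloaded: about 4 N down, and the pocket stayed put. Releasing.

Emit:
move_arm:
  plan:
    - [0, 0, 0, 0, 0, 0, 62]
    - [0, 0, 0, 0, 0, 0, 66]
    - [0, 0, 0, 0, 0, 0, 72]
    - [0, 0, 0, 0, 0, 0, 80]
    - [0, 0, 0, 0, 0, 0, 84]
    - [0, 0, 0, 0, 0, 0, 84]
    - [0, 0, 0, 0, 0, 0, 84]
    - [0, 0, 0, 0, 0, 0, 84]
    - [0, 0, 0, 0, 0, 0, 84]
    - [0, 0, 0, 0, 0, 0, 84]
  force: 5

```text
t: 27.45
tool_pos: [0.586, -0.1556, 0.1389]
orientation: [-2.499, -1.904, 0.0]
force: [0.4, -1.2, 0.3]
opening: 0.0843
gripper_force: 0.0
```

```bash
python3 -c "
from h import *
st(); pk('scene')"
```

```text
t 27.45 tcp XYZ mm [ -5.03 606.32 138.88] f XYZ [1.1 0.7 0.3] tq [-0.05  0.13 -0.01] tilt [-0.  0.]
scene 667 X [-0.0317 -0.0307  0.0213  0.0234] Y [0.5669 0.5801 0.6394 0.6404] z [0.073  0.0772 0.1576 0.1645]
```

Emit:
move_arm:
  plan:
    - [0, 0, 0, 0, 0, -0.2, 84]
    - [0, 0, 0, 0, 0, -0.5, 84]
    - [0, 0, 0, 0, 0, -0.9, 84]
    - [0, 0, 0, 0, 0, -0.9, 84]
    - [0, 0, 0, 0, 0, -0.9, 84]
    - [0, 0, 0, 0.3, 0, -0.8, 84]
    - [0, 0, 0, 0.7, 0, -0.3, 84]
    - [0, 0, 0, 0.9, 0, 0, 84]
    - [0, 0, 0, 0.9, 0, 0, 84]
    - [0, 0, 0, 0.9, 0, 0, 84]

```text
t: 28.5
tool_pos: [0.6108, -0.0646, 0.2515]
orientation: [-2.499, -1.904, -0.0]
force: [0.9, -0.1, 0.2]
opening: 0.0836
gripper_force: 0.0
```

Emit:
move_arm:
  plan:
    - [0, 0, 0, 0.9, 0, 0, 84]
    - [0, 0, 0, 0.9, 0, 0, 84]
    - [0, 0, 0, 0.9, 0, 0, 84]
    - [0, 0, 0, 0.9, 0, 0, 84]
    - [0, 0, 0, 0.9, 0, 0, 84]
    - [0, 0, 0, 0.5, 0, 0, 84]
    - [0, 0, 0, 0.2, 0, 0, 84]
    - [0, 0, 0, 0, 0, 0, 84]
    - [0, 0, 0, 0, 0, 0, 84]
    - [0, 0, 0, 0, 0, 0, 84]

```text
t: 29.5
tool_pos: [0.645, 0.0579, 0.2514]
orientation: [2.5, 1.902, -0.0]
force: [-0.2, 0.4, 0.3]
opening: 0.0842
gripper_force: 0.0
```

```bash
python3 - <<'E'
from h import *
st(); ims=[]
for n in("scene","top"):
    c,m=pk(n); ys,xs=np.nonzero(m); cx,cy=int(np.median(xs)),int(np.median(ys))
    ims.append(cv2.resize(c["frame"][cy-40:cy+40,cx-40:cx+40,::-1],(400,400),interpolation=cv2.INTER_CUBIC))
    P=cloud(c)[m]; b=P[P[:,2]>.161]; print('back rim',len(b),np.median(b[:,:2]@X),np.median(b[:,2]),b[:,:2]@Y[:] if len(b)<4 else [(b[:,:2]@Y).min(),(b[:,:2]@Y).max()])
    f=P[(P[:,2]<.145)&(P[:,:2]@X<-.02)]
    if len(f)>30: print('front',len(f),np.linalg.lstsq(np.c_[f[:,:2]@Y-.608,f[:,2]-.1,np.ones(len(f))],f[:,:2]@X,rcond=None)[0])
cv2.imwrite("pics/end.png",np.hstack(ims))
E
```

```text
t 29.5 tcp XYZ mm [-226.55  606.71  251.44] f XYZ [-0.3 -0.3  0.3] tq [-0.05  0.13  0.05] tilt [-0.   -0.01]
scene 835 X [-0.0316 -0.0305  0.0221  0.0236] Y [0.5781 0.5803 0.6395 0.6403] z [0.0723 0.0791 0.1597 0.1646]
back rim 35 0.020413910430095137 0.16344833707825318 [np.float64(0.5813115387849725), np.float64(0.6395834401112961)]
front 291 [-0.00384643 -0.00437692 -0.0283374 ]
top 480 X [-0.0281 -0.0259  0.0215  0.0228] Y [0.577  0.5777 0.6357 0.6374] z [0.0696 0.0708 0.1608 0.1655]
back rim 23 0.021828824356942646 0.16462102173824683 [np.float64(0.5804323039692509), np.float64(0.6322174633384272)]
```

View pics/end.png

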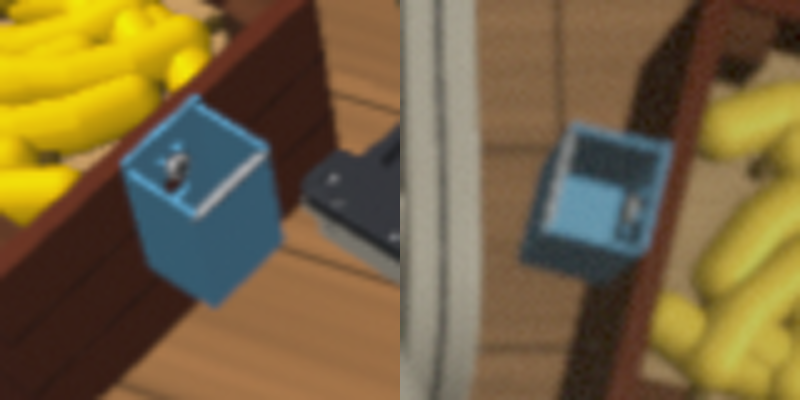

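The pocket hangs upright and flat at scene crop (200,200). The screw head shows inside it at (178,165), at the slot's top, and the back rim is at 164–165 mm (165 expected). The gripper is well clear.

```bash
python3 -c "
from plant import close_job
print(close_job())"
```

```text
the job is handed in; nothing more can be done
None
```

The blue pocket is hung on the screw and pressed home to a hard stop, upright and flat against the board; the gripper let go and backed clear, and the job was handed in at about 30 s, with all readings under the 3 kg limit.

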